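Stack a circuit board and its cover on stepped standoffs

TASK

Take the green circuit board out of the upright rack, lay it flat on the mat or the bench with its component side up, and take it again by its long edges to lower it over the four standoff posts of the grey base until it rests flat on their lower steps, component side up. Then stack the orange cover plate over the same posts until it lies flat on their upper steps. Let go of both, and leave the green-lidded pot, the caliper and the loupe where they are.

Things in the scene. Friction and masses are not known exactly. Their poses are not given: they have to be found in the camera images.
- board_center (a point): Centre (mid-thickness) of the loose green circuit board, 150 (x) x 60 (y) x 6 mm, 0.15 kg. +z: component side (two black chips, a white connector, up to 10 mm tall, 26 to 48 mm from the middle along x; within 20 mm of the middle both sides are bare). Other side: flat aluminium sheet. Four 15.5 mm holes at x +-62, y +-17. Starts upright in the rack, y axis up, component side away from the robot.
- cover_center (a point): Centre (mid-thickness) of the loose orange cover plate, 150 (x) x 60 (y) x 6 mm, 0.13 kg, black vent stripes, both sides alike. Four 9.5 mm holes at x +-62, y +-17. Starts lying flat on the bench.
- base_low (a point): Where the board's centre is when seated (underside 40 mm above the bench): in the middle of the four posts of the fixed grey base, 43 mm above the bench. x along the base's length (176 mm), y along its width (84 mm), z up. Posts at x +-62, y +-17 mm. Board and cover fit either way round (x along + or - x).
- base_high (a point): Where the cover's centre is when seated: 68 mm above the bench, straight above base_low, same axes. Each post is stepped: 19 mm thick up to 40 mm above the bench (lower step), 13 mm thick up to 65 mm (upper step), then a 7 mm pin with coned tip up to 85.5 mm. The base plate is 12 mm thick.
- rack: Fixed grey rack, 70 (x) x 176 (y) mm, origin mid-underside, x away from the robot. Floor 8 mm thick; cheeks at both ends (56 mm or more from the middle along y, 32 mm high) form a slot along y, 9 mm wide, 24 mm deep, holding the board's ends; the board's edges are 8 and 68 mm above the bench, it may lean up to 5 degrees. Open between the cheeks.
- mat: Blue mat, 110 (x) x 200 (y) mm, 3 mm thick, fixed on the bench behind the rack as the robot sees it, origin mid-underside, x away from the robot: a free place to lay the board. A board that leans on its lower edge, component side slanting up, folds down flat unharmed when let go.
- green_pot: Bystander: small pot with green lid, 52 mm wide, 50 mm high, origin in the middle of its underside.
- caliper: Bystander: digital caliper lying flat, 73 x 201 x 21 mm, origin in the middle of its underside.
- loupe: Bystander: black eye loupe, 35 mm wide, 27 mm high, origin in the middle of its underside.

How it is judged:
By the outcome, as a careful person would: the job done as asked, in the order asked, and still so for the second after the job is handed in, with the robot touching nothing.
It also fails if it takes over 72 s, if anything falls off the work surface, if the arm or the gripper's body presses on something with over 40 N, if the wrist force passes 120 N, or if a joint passes its speed limit or range.

ROBOT

A 7-joint arm with a two-finger parallel gripper is mounted at the origin on a cart in front of the work surface, level with it; the furniture and walls round the work are solid. World frame = base frame: x ahead of the robot, y to its left, z up, the work surface at z = 0. Lengths are in m, angles in rad, forces in N, time in s.
With the tool pointing down it reaches from about 0.35 to 0.9 m from the base axis. Payload 8.1 kg.
Tool frame: the origin (TCP) lies at the very end of the fingers, on their centre line; the grasp point (between the pads) lies 19 mm behind it; x points along the fingers, y is the direction in which the jaws open and shut, and the axes are right-handed (so a half turn about x gives the same grasp; the last joint's range is limited). The gripper opens to 92 mm and grips with 3 to 60 N. Pads are 19 mm wide; open, the fingers measure 130 mm over their backs; the gripper's body (75 mm by 190 mm) begins 47 mm behind the grasp point.
Start: joints at [1.007, 0.434, 0.025, 1.573, -0.012, 1.134, -0.075], TCP at [0.278, -0.56, 0.198] pointing down, gripper open.
Joint ranges: [-2.62, 2.62], [-0.44, 2.09], [-1.27, 1.32], [0.08, 2.57], [-1.32, 4.46], [0.12, 2], [-2.74, 2.74]. Speed limits (rad/s): [2.22, 2.22, 3.01, 3.01, 3.14, 3.14, 3.14].

INTERFACE

Orientations are given as a unit quaternion [x, y, z, w].
In Python, from rig import ctrl gives the robot as it stands. Calls block until the motion is done:
- ctrl.goto(position, orientation): joint-space move of the TCP to a pose.
- ctrl.move_linear(position, speed=0.15, orientation=None, f_stop=None): straight line of the TCP; orientation=None keeps the orientation; speed is the mean speed in m/s. With f_stop (N) it stops when the force on the tool has changed by that much, and returns True; else False.
- ctrl.goto_joints(angles): joint-space move.
- ctrl.command_gripper(opening, newtons=None): finger opening in m; newtons is the grip in N (None keeps the last); returns when the fingers have stopped.
- ctrl.wait(seconds).
- ctrl.inverse_kinematics(position, orientation): joint angles nearest the present ones, or None.
- ctrl.get_obs(): the state.
- ctrl.snapshot(name): name is "scene" or "top" or "wrist"; returns the picture (420x560x3 uint8, blue, green, red); there is no depth.
- ctrl.camera_params(name): a dict with "vertical_fov" (degrees; the focal length in pixels is half the picture's height over the tangent of half this angle, whatever the lens; pixels are square), "cx", "cy" (the principal point, pixels), "k1" (the pictures are not rectified: a ray, as slopes to the right and down, at radius r is drawn at 1 + k1 r^2 times it, then the intrinsics apply), "xyz" and "orientation" of the camera in the world; the wrist camera has in their place "T_tool_cam" (4x4, takes a point from camera to tool coordinates, whose origin is the TCP and whose axes are the tool frame's). Camera axes: x right, y up, looking along -z (the intrinsics and any distortion apply to the point x, -y, -z); pixel columns grow to the right and rows downward; lengths in m; the calibration is good to about 2 mm. A picture is of the moment at which its call begins: read the wrist's pose just before it. camera_params takes no time and is no camera call.
A pose or a line that the arm cannot do raises ctrl.PlanningError and nothing moves.
- ctrl.close_job(): hands the job in, once; it reports no verdict.
The state is a dict: "t": time; "qpos": joint angles; "joint_vel": joint speeds; "tau": joint torques, N m; "tool_pos": TCP position; "eef_rot": TCP orientation; "ft_force": force on the tool from outside, world axes, zero at the start; "torque": the same for the moment, N m; "opening": finger opening in m.
Only numpy, scipy, OpenCV 4.12 (cv2) and the standard library are available. Lean on these libraries where they do the work, as an engineer would, in place of code of your own. Each camera call takes 0.05 s, during which the arm holds its last target.

## Working session

There is one attempt and no reset: what is moved stays moved. The work goes in short steps, each a Python script; the robot and the scene stay as the last script left them, time stands still between calls to the robot, and variables do not carry over. Pictures are saved under pics/ and viewed, and the job is handed in when it is done.

```bash
ls; mkdir -p pics; python3 - <<'E'
from rig import ctrl
import cv2
for n in ["scene","top","wrist"]:
    print(n,ctrl.camera_params(n))
    cv2.imwrite(f"pics/{n}0.png",ctrl.snapshot(n))
o=ctrl.get_obs()
for k,v in o.items(): print(k,v)
E
```

```text
pics
scene {'vertical_fov': 56.04364152786551, 'cx': 284.6531049660459, 'cy': 210.6255740076108, 'k1': -0.06540737713700885, 'xyz': array([0.2057435 , 0.65487819, 0.42839167]), 'orientation': array([-0.12823721,  0.51799976,  0.8205657 , -0.2047032 ])}
top {'vertical_fov': 45.69365416960071, 'cx': 276.934955483182, 'cy': 205.61671669383404, 'k1': -0.17902666457398408, 'xyz': array([ 0.41631625, -0.01413202,  1.23594741]), 'orientation': array([-0.04718917,  0.05030718,  0.70916715, -0.70165826])}
wrist {'vertical_fov': 65.1007471816989, 'cx': 278.48072513983936, 'cy': 206.00566977173332, 'k1': -0.05532564544425923, 'T_tool_cam': array([[ 1.28821379e-03,  3.10623382e-01, -9.50532196e-01,
        -1.87456816e-01],
       [ 9.99998865e-01,  3.42220488e-04,  1.46708761e-03,
         1.06024880e-03],
       [ 7.81003307e-04, -9.50533007e-01, -3.10622588e-01,
        -8.43868746e-02],
       [ 0.00000000e+00,  0.00000000e+00,  0.00000000e+00,
         1.00000000e+00]])}
t 0.15
qpos [ 1.00742357  0.43505426  0.02496803  1.5738691  -0.01156087  1.13401457
 -0.07508052]
joint_vel [ 0.00144563 -0.00087983 -0.00022226 -0.00126934  0.00064185 -0.000339
  0.00146615]
tau [ 2.58402222e-03 -6.68253708e+01  9.86227356e-01 -3.14691246e+01
 -6.05422491e-02  3.93164938e-02  1.40230100e-04]
tool_pos [ 0.27765974 -0.55946975  0.19763796]
eef_rot [-0.6882805  -0.16186029  0.68857114 -0.16106206]
ft_force [-0.39090226  0.28261244 -0.23077389]
torque [-0.04180918  0.01756662 -0.00835615]
opening 0.09182771029086277
```

View pics/top0.png

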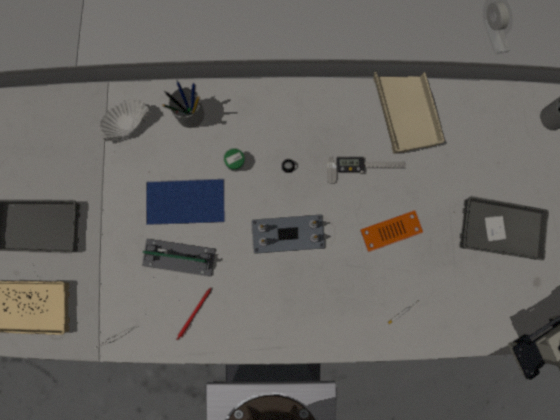

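View pics/scene0.png

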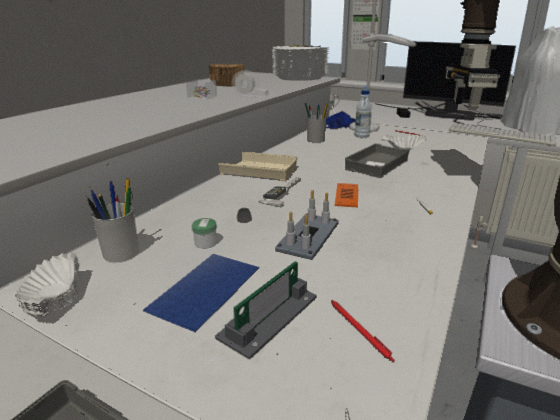

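View pics/wrist0.png

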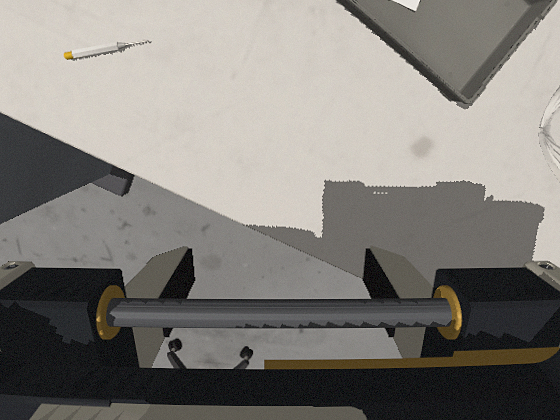

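```bash
cat > h.py <<'E'
import numpy as np, cv2
from rig import ctrl
from scipy.spatial.transform import Rotation as R
def cam(name,obs=None):
    p=ctrl.camera_params(name)
    f=210/np.tan(np.radians(p['vertical_fov'])/2)
    T=np.eye(4)
    if 'xyz' in p:
        T[:3,:3]=R.from_quat(p['orientation']).as_matrix(); T[:3,3]=p['xyz']
    else:
        obs=obs or ctrl.get_obs()
        W=np.eye(4); W[:3,:3]=R.from_quat(obs['eef_rot']).as_matrix(); W[:3,3]=obs['tool_pos']
        T=W@p['T_tool_cam']
    return dict(f=f,cx=p['cx'],cy=p['cy'],k=p['k1'],T=T)
def proj(c,P):
    P=np.atleast_2d(np.asarray(P,float)); q=(P-c['T'][:3,3])@c['T'][:3,:3]
    s=np.c_[q[:,0]/-q[:,2], q[:,1]/q[:,2]]
    r2=(s**2).sum(1,keepdims=True); s=s*(1+c['k']*r2)
    return s*c['f']+[c['cx'],c['cy']]
def ray(c,uv):
    uv=np.atleast_2d(np.asarray(uv,float)); d=(uv-[c['cx'],c['cy']])/c['f']; s=d.copy()
    for _ in range(30): s=d/(1+c['k']*(s**2).sum(1,keepdims=True))
    v=np.c_[s[:,0],-s[:,1],-np.ones(len(s))]@c['T'][:3,:3].T
    return c['T'][:3,3],v
def atz(c,uv,z):
    o,v=ray(c,uv); return o+v*((z-o[2])/v[:,2])[:,None]
def pose(x,y,z,rz=0,rx=0,ry=0):
    T=np.eye(4);T[:3,:3]=R.from_euler('ZYX',[rz,ry,rx]).as_matrix();T[:3,3]=[x,y,z];return T
def tp(T,P): return np.atleast_2d(P)@T[:3,:3].T+T[:3,3]
def down(yaw):
    """tool x down; tool y = jaw direction at angle yaw in the world xy"""
    y=np.array([np.cos(yaw),np.sin(yaw),0]);x=np.array([0,0,-1.]);
    return R.from_matrix(np.c_[x,y,np.cross(x,y)]).as_quat()
def snap(name,fn):
    o=ctrl.get_obs(); im=ctrl.snapshot(name); cv2.imwrite(f'pics/{fn}.png',im); return im,cam(name,o)
E
python3 - <<'E'
from h import *
c=cam("top")
im=cv2.imread('pics/top0.png')
for n,uv,z in [('rack',(180,257),.02),('mat',(185,202),.003),('base',(289,234),.012),('cover',(392,231),.006),('pot',(234,160),.05),('loupe',(288,166),.02),('cal',(365,166),.01)]:
    print(n,atz(c,uv,z).round(3))
crop=cv2.resize(im[190:290,130:330],None,fx=4,fy=4,interpolation=cv2.INTER_CUBIC)
cv2.imwrite('pics/top0c.png',cv2.convertScaleAbs(crop,alpha=1.6))
crop=cv2.resize(im[140:260,300:500],None,fx=4,fy=4,interpolation=cv2.INTER_CUBIC)
cv2.imwrite('pics/top0d.png',cv2.convertScaleAbs(crop,alpha=1.6))
print(down(0),ctrl.get_obs()['eef_rot'])
E
```

```text
rack [[0.461 0.218 0.02 ]]
mat [[0.599 0.21  0.003]]
base [[ 0.515 -0.049  0.012]]
cover [[ 0.52  -0.308  0.006]]
pot [[0.694 0.083 0.05 ]]
loupe [[ 0.685 -0.049  0.02 ]]
cal [[ 0.685 -0.244  0.01 ]]
[ 0.5  0.5 -0.5  0.5] [-0.6882805  -0.16186029  0.68857114 -0.16106206]
```

View pics/top0c.png

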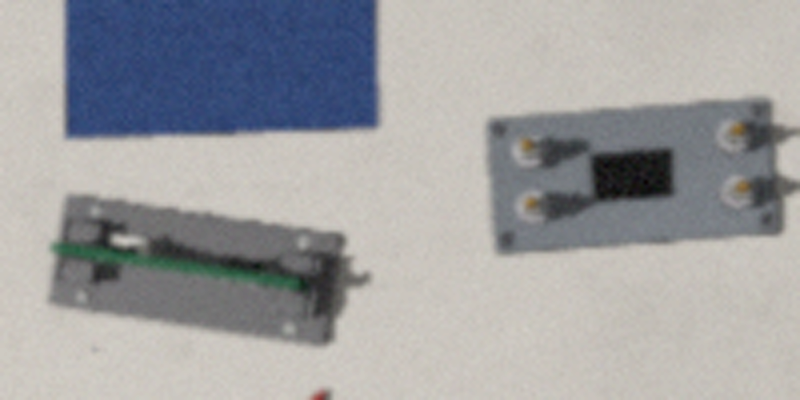

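View pics/top0d.png

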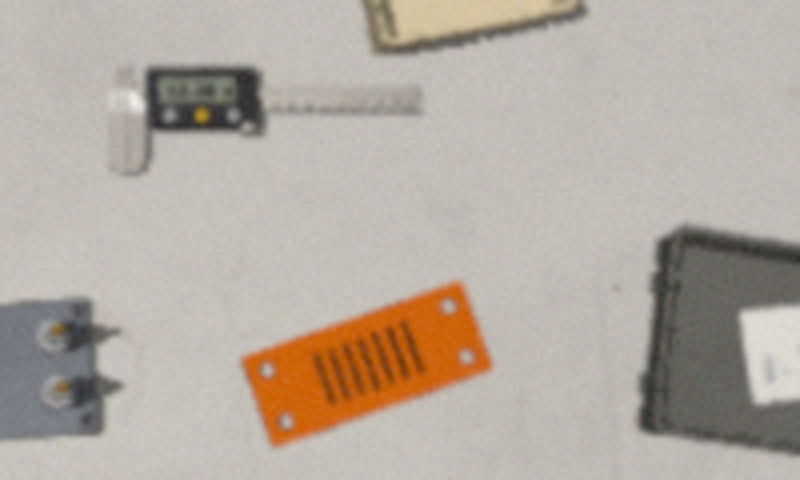

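```bash
python3 - <<'E'
from h import *
o=ctrl.get_obs()
print(R.from_quat(o['eef_rot']).as_matrix().round(3))
def tilt(yaw,th):
    # rotate about world y so tool points forward(+x) by th
    return (R.from_rotvec([0,-th,0])*R.from_quat(down(yaw))).as_quat()
for n,p,y,t in [('rack',(.461,.218,.04),-.1,0),('mat30',(.6,.21,.035),0,.52),('mat40',(.6,.21,.035),0,.7),('base',(.515,-.049,.04),0,0),('cover',(.52,-.308,.002),.3,0),('view',(.5,-.2,.2),0,0),('view2',(.5,.1,.2),0,0)]:
    for dy in (0,np.pi):
        q=ctrl.inverse_kinematics(p,tilt(y+dy,t)); print(n,dy,None if q is None else np.round(q,2))
E
```

```text
[[-0.001  0.445 -0.896]
 [ 0.001 -0.896 -0.445]
 [-1.    -0.001  0.   ]]
rack 0 [ 0.11  0.63 -0.93  1.97  0.67  0.87 -1.27]
rack 3.141592653589793 [ 0.19  0.71 -1.07  1.96  0.77  0.95  1.77]
mat30 0 [-0.33  0.51 -0.36  2.17  1.53  0.46 -2.02]
mat30 3.141592653589793 [-0.48  0.49 -0.16  2.19  1.52  0.36  1.11]
mat40 0 [ 0.09  0.81 -1.07  2.28  1.91  1.11 -2.27]
mat40 3.141592653589793 [ 0.09  0.81 -1.07  2.28  1.91  1.11  0.87]
base 0 [ 0.35  0.51 -0.48  1.98  0.34  0.74 -0.33]
base 3.141592653589793 [-0.75  0.74  1.15  2.06 -0.87  0.94 -2.25]
cover 0 [ 0.65  0.64 -0.3   1.79  0.26  0.74  0.51]
cover 3.141592653589793 [ 0.24  0.64  0.31  1.83 -0.28  0.72 -2.14]
view 0 [ 0.56  0.32 -0.37  1.76  0.13  1.08  0.15]
view 3.141592653589793 [-0.52  0.48  1.17  1.84 -0.48  1.15 -2.33]
view2 0 [ 0.23  0.33 -0.68  1.81  0.23  1.09 -0.53]
view2 3.141592653589793 [ 0.48  0.44 -1.06  1.79  0.42  1.16  2.43]
```

```bash
python3 - <<'E'
from h import *
for n,p in [('cov',(.52,-.34,.17)),('bas',(.515,-.08,.17)),('rak',(.47,.19,.17))]:
    ctrl.goto(p,down(0)); ctrl.wait(.15)
    o=ctrl.get_obs(); im,c=snap('wrist','w_'+n)
    np.savez(f'w_{n}.npz',pos=o['tool_pos'],rot=o['eef_rot'])
    print(n,o['t'],o['tool_pos'],o['qpos'].round(2))
E
```

```text
cov 1.5417 [ 0.5188841  -0.34187961  0.17004411] [ 0.69  0.47 -0.29  1.6   0.15  1.09  0.36]
bas 2.7583 [ 0.51519825 -0.08188407  0.16982282] [ 0.35  0.33 -0.38  1.84  0.14  1.   -0.09]
rak 4.0167 [0.47076859 0.18818789 0.16985897] [-0.09  0.32 -0.5   1.86  0.18  1.   -0.67]
```

View pics/w_cov.png

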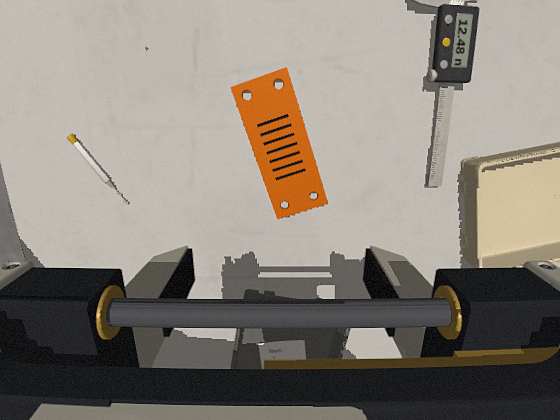

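View pics/w_bas.png

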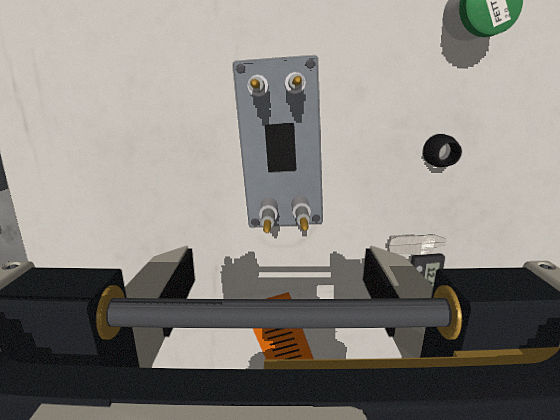

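View pics/w_rak.png

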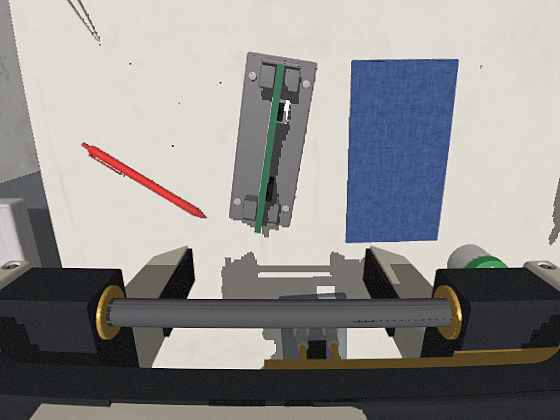

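```bash
cat >> h.py <<'E'
def camfile(n):
    d=np.load(f'w_{n}.npz'); return cam('wrist',dict(tool_pos=d['pos'],eef_rot=d['rot']))
def rectify(im,c,cx,cy,z,hx=.1,hy=.1,s=.0005):
    """image up=+x, left=+y"""
    xs=cx+hx-np.arange(int(2*hx/s))*s; ys=cy+hy-np.arange(int(2*hy/s))*s
    X,Y=np.meshgrid(xs,ys,indexing='ij')
    m=proj(c,np.c_[X.ravel(),Y.ravel(),np.full(X.size,z)]).reshape(*X.shape,2).astype(np.float32)
    return cv2.remap(im,m[...,0],m[...,1],cv2.INTER_CUBIC)
def px2w(uv,cx,cy,hx=.1,hy=.1,s=.0005):
    uv=np.atleast_2d(uv); return np.c_[cx+hx-uv[:,1]*s, cy+hy-uv[:,0]*s]
E
python3 - <<'E'
from h import *
im=cv2.imread('pics/w_cov.png'); c=camfile('cov')
r=rectify(im,c,.52,-.31,.006); 
hsv=cv2.cvtColor(r,cv2.COLOR_BGR2HSV); m=cv2.inRange(hsv,(3,130,80),(20,255,255))
cs,_=cv2.findContours(m,cv2.RETR_EXTERNAL,cv2.CHAIN_APPROX_NONE); k=max(cs,key=cv2.contourArea)
rc=cv2.minAreaRect(k); print(rc[0],np.array(rc[1])*.5,rc[2],px2w(rc[0],.52,-.31))
cs2,h=cv2.findContours(m,cv2.RETR_CCOMP,cv2.CHAIN_APPROX_NONE)
for q,hh in zip(cs2,h[0]):
    if hh[3]>=0 and cv2.contourArea(q)>60:
        M=cv2.moments(q); print('hole',cv2.contourArea(q)*.25,px2w((M['m10']/M['m00'],M['m01']/M['m00']),.52,-.31).round(4))
cv2.imwrite('pics/r_cov.png',r)
im=cv2.imread('pics/w_bas.png'); c=camfile('bas')
cv2.imwrite('pics/r_bas12.png',rectify(im,c,.515,-.05,.012))
cv2.imwrite('pics/r_bas85.png',rectify(im,c,.515,-.05,.0855))
im=cv2.imread('pics/w_rak.png'); c=camfile('rak')
cv2.imwrite('pics/r_rak8.png',rectify(im,c,.46,.218,.008))
cv2.imwrite('pics/r_rak68.png',rectify(im,c,.46,.218,.068))
a=[cv2.imread(f'pics/r_{n}.png') for n in('bas12','bas85','rak8','rak68')]
cv2.imwrite('pics/r_b.png',np.hstack(a[:2])); cv2.imwrite('pics/r_r.png',np.hstack(a[2:]))
E
```

```text
(195.16519165039062, 196.14613342285156) [ 60.34167099 150.55569458] 71.79764556884766 [[ 0.52192693 -0.3075826 ]]
hole 76.0 [[ 0.4866 -0.2539]]
hole 76.25 [[ 0.5187 -0.2434]]
hole 96.125 [[ 0.5126 -0.2788]]
hole 68.125 [[ 0.5249 -0.3708]]
hole 92.625 [[ 0.5156 -0.2884]]
hole 89.625 [[ 0.5185 -0.2979]]
hole 89.5 [[ 0.5221 -0.3074]]
hole 86.875 [[ 0.5249 -0.317 ]]
hole 86.875 [[ 0.5283 -0.3265]]
hole 87.375 [[ 0.5308 -0.3362]]
hole 66.5 [[ 0.5572 -0.3604]]
```

View pics/r_b.png

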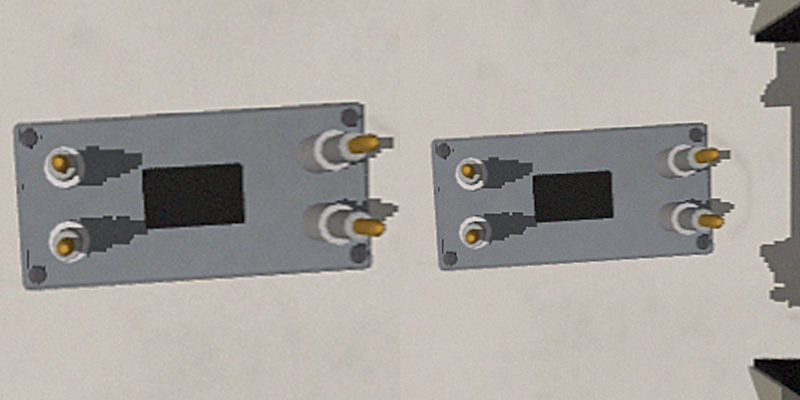

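View pics/r_r.png

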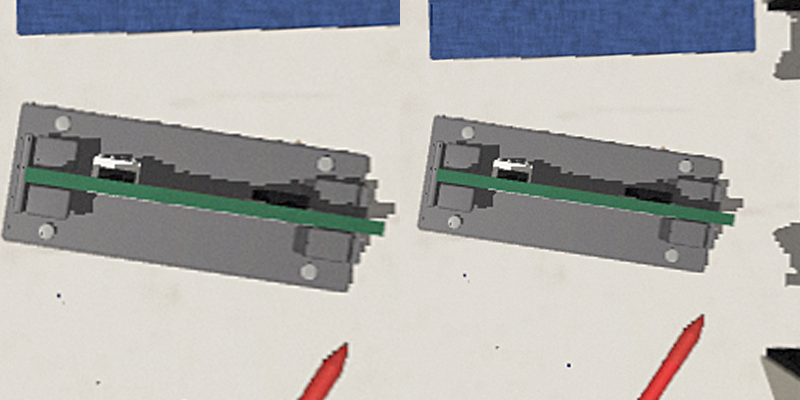

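```bash
python3 - <<'E'
from h import *
from scipy.optimize import least_squares
im=cv2.imread('pics/w_rak.png'); c=camfile('rak')
r=cv2.imread('pics/r_rak68.png')
hsv=cv2.cvtColor(r,cv2.COLOR_BGR2HSV); m=cv2.inRange(hsv,(60,90,40),(90,255,255)); m=cv2.morphologyEx(m,cv2.MORPH_OPEN,np.ones((3,3)))
cs,_=cv2.findContours(m,cv2.RETR_EXTERNAL,cv2.CHAIN_APPROX_NONE); k=max(cs,key=cv2.contourArea)
rc=cv2.minAreaRect(k); b=px2w(cv2.boxPoints(rc),.46,.218)
print('board top',np.array(rc[1])*.5,rc[2],px2w(rc[0],.46,.218)); print(b.round(4))
# strip midline along length
ys,xs=np.nonzero(m); cols=np.unique(xs)
for cc in cols[5::40]:
    v=ys[xs==cc]; print(px2w((cc,v.min()),.46,.218).round(4),px2w((cc,v.max()),.46,.218).round(4))
# rack corners in r_rak8 (manual): 
pts=np.array([(24,103),(369,155),(348,292),(3,240)]); w=px2w(pts,.46,.218); print('rack',w.round(4),w.mean(0)); 
d=(w[0]+w[3]-w[1]-w[2]); print(np.degrees(np.arctan2(d[1],d[0])),np.linalg.norm(d)/2)
# base
pts=np.array([(14,124),(362,102),(371,267),(23,290)]); w=px2w(pts,.515,-.05); print('base',w.mean(0)); d=(w[0]+w[3]-w[1]-w[2]); print(np.degrees(np.arctan2(d[1],d[0])),np.linalg.norm(d)/2)
E
```

```text
board top [149.54928589   6.43691635] 8.695503234863281 [[0.46164072 0.22559319]]
[[0.4698 0.3   ]
 [0.4761 0.299 ]
 [0.4535 0.1512]
 [0.4472 0.1522]]
[[0.475 0.297]] [[0.47  0.297]]
[[0.472 0.277]] [[0.4665 0.277 ]]
[[0.4695 0.257 ]] [[0.4635 0.257 ]]
[[0.466 0.237]] [[0.461 0.237]]
[[0.4625 0.217 ]] [[0.458 0.217]]
[[0.46  0.197]] [[0.455 0.197]]
[[0.4565 0.177 ]] [[0.4515 0.177 ]]
[[0.453 0.157]] [[0.4485 0.157 ]]
rack [[0.5085 0.306 ]
 [0.4825 0.1335]
 [0.414  0.144 ]
 [0.44   0.3165]] [0.46125 0.225  ]
81.42863364605883 0.1744484164445181
base [ 0.517125 -0.04625 ]
93.69931949228719 0.17436330605950326
```

```bash
python3 - <<'E'
from h import *
c=camfile('rak'); w=atz(c,[(351,60),(458,60),(438,242),(346,242)],.003); print('mat',w.round(3),w.mean(0))
q=down(-.150)
ctrl.goto((.4615,.2254,.10),q)
ctrl.move_linear((.4615,.2254,.040),.12)
o=ctrl.get_obs(); print(o['tool_pos'],o['ft_force'])
ctrl.command_gripper(.0,35)
o=ctrl.get_obs(); print(o['t'],o['opening'],o['tool_pos'],o['ft_force'])
p=o['tool_pos']
ctrl.move_linear((p[0],p[1],.115),.12)
o=ctrl.get_obs(); print(o['t'],o['opening'],o['tool_pos'],o['ft_force'])
im,c=snap('wrist','w_lift'); im,c=snap('scene','s_lift')
E
```

```text
mat [[0.544 0.31  0.003]
 [0.653 0.312 0.003]
 [0.66  0.111 0.003]
 [0.55  0.112 0.003]] [0.60173871 0.21095824 0.003     ]
[0.46230785 0.22547154 0.04092362] [ 0.2725455  -0.02683082  0.20199726]
6.575 0.0003335124554422148 [0.4615019  0.22541599 0.04000596] [ 0.12918651 -0.30396457  0.34922614]
7.35 0.0002511829354284736 [0.46116255 0.22504629 0.1144661 ] [-0.18173684 -0.50824742 -0.53554491]
```

View pics/s_lift.png

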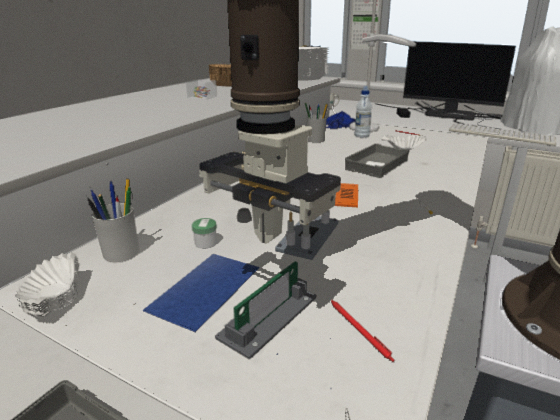

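View pics/w_lift.png

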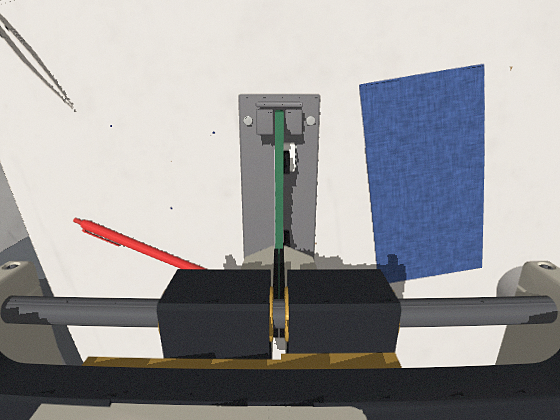

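```bash
python3 - <<'E'
from h import *
o=ctrl.get_obs()
T=np.eye(4);T[:3,:3]=R.from_quat(o['eef_rot']).as_matrix();T[:3,3]=o['tool_pos']
pts=tp(T,[[0,0,0],[-.019,0,0],[-.066,0,0],[0,.046,0],[0,-.046,0]])
print(T.round(3))
print('wrist',proj(cam('wrist',o),pts).round(0)); print('scene',proj(cam('scene'),pts).round(0))
print('top',proj(cam('top'),pts).round(0))
b=[[.4616,.2256,.068],[.473,.3,.068],[.4503,.1517,.068]]
print(proj(cam('scene'),b).round(0),proj(cam('top'),b).round(0),proj(cam('wrist',o),b).round(0))
snap('top','t_lift')
E
```

```text
[[-0.001  0.989 -0.149  0.461]
 [-0.001 -0.149 -0.989  0.225]
 [-1.    -0.001  0.001  0.114]
 [ 0.     0.     0.     1.   ]]
wrist [[278. 241.]
 [278. 254.]
 [278. 303.]
 [352. 240.]
 [204. 240.]]
scene [[268. 257.]
 [268. 246.]
 [267. 217.]
 [245. 247.]
 [293. 267.]]
top [[169. 255.]
 [167. 255.]
 [163. 254.]
 [172. 235.]
 [166. 276.]]
[[268. 282.]
 [235. 308.]
 [296. 261.]] [[173. 256.]
 [142. 251.]
 [204. 261.]] [[279. 215.]
 [279. 111.]
 [279. 300.]]
```

View pics/t_lift.png

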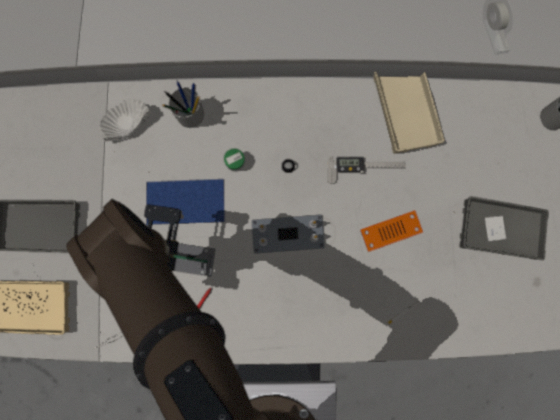

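```bash
python3 - <<'E'
from h import *
a=cv2.imread('pics/s_lift.png')[140:330,190:350]; b=cv2.imread('pics/w_lift.png')[200:340,200:360]
a=cv2.resize(a,(500,590),interpolation=cv2.INTER_CUBIC); 
b=cv2.resize(b,None,fx=2.5,fy=2.5,interpolation=cv2.INTER_CUBIC)
cv2.imwrite('pics/z1.png',cv2.convertScaleAbs(a,alpha=1.5)); cv2.imwrite('pics/z2.png',cv2.convertScaleAbs(b,alpha=1.8,beta=30))
E
```

```text
(no output)
```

View pics/z1.png

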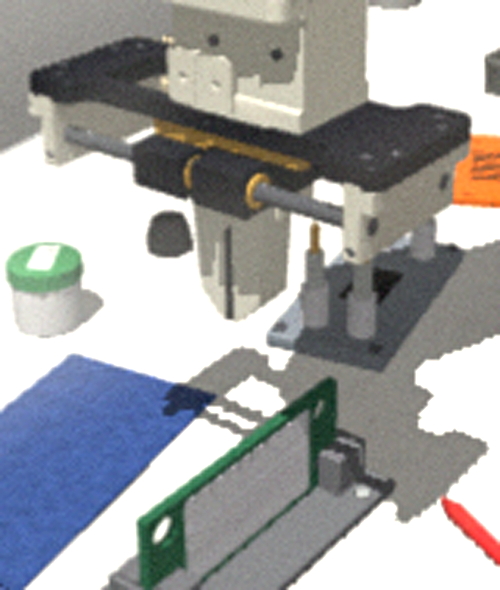

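View pics/z2.png

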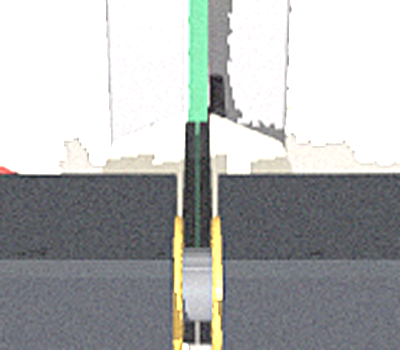

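```bash
python3 - <<'E'
from h import *
o=ctrl.get_obs()
T=np.eye(4);T[:3,:3]=R.from_quat(o['eef_rot']).as_matrix();T[:3,3]=o['tool_pos']
for d in (0,-.01,-.02,-.025,-.03):
    print(d,proj(cam('wrist',o),tp(T,[d,0,-.0095])).round(1),proj(cam('scene'),tp(T,[d,0,-.0095])).round(1))
o1,v1=ray(cam('wrist',o),(278.8,248.8));o2,v2=ray(cam('scene'),(264.2,242))
A=np.c_[v1[0],-v2[0]];s=np.linalg.lstsq(A,o2-o1,rcond=None)[0]
X=o1+s[0]*v1[0];Y=o2+s[1]*v2[0];print(X,Y,(np.linalg.inv(T)@np.r_[(X+Y)/2,1]).round(4))
print(o['opening'],o['t'])
E
```

```text
0 [[278.1 226.3]] [[264.2 259.6]]
-0.01 [[278.  232.6]] [[264.  253.8]]
-0.02 [[278.  239.6]] [[263.9 247.9]]
-0.025 [[277.9 243.4]] [[263.8 244.9]]
-0.03 [[277.9 247.3]] [[263.7 241.9]]
[0.4626619  0.2330698  0.14305392] [0.46250853 0.2329217  0.14313493] [-2.9e-02  4.0e-04 -8.1e-03  1.0e+00]
0.00017628152669050358 7.5
```

```bash
python3 - <<'E'
from h import *
ctrl.command_gripper(.05,35)
print(ctrl.move_linear((.4615,.2254,.012),.12,down(-.150),f_stop=10))
o=ctrl.get_obs(); print(o['tool_pos'],o['ft_force'])
ctrl.command_gripper(.0,35)
o=ctrl.get_obs(); print(o['t'],o['opening'],o['tool_pos'],o['ft_force'])
if o['opening']>.004:
    p=o['tool_pos']
    ctrl.move_linear((p[0],p[1],.085),.12)
    o=ctrl.get_obs(); print(o['t'],o['opening'],o['tool_pos'],o['ft_force'])
im,c=snap('wrist','w_lift2'); im,c=snap('scene','s_lift2')
cv2.imwrite('pics/z3.png',cv2.resize(im[140:330,190:350],(500,590),interpolation=cv2.INTER_CUBIC))
E
```

```text
False
[0.46190871 0.22574656 0.01255932] [-0.41213782  0.22333339  0.63493744]
10.2167 0.005385176085040272 [0.46152769 0.22539126 0.01201992] [-0.16528653 -0.77950175  1.81890666]
10.975 0.005772265117573803 [0.46116954 0.2249868  0.08447871] [-0.75968185 -0.63167393 -1.42087365]
```

View pics/z3.png

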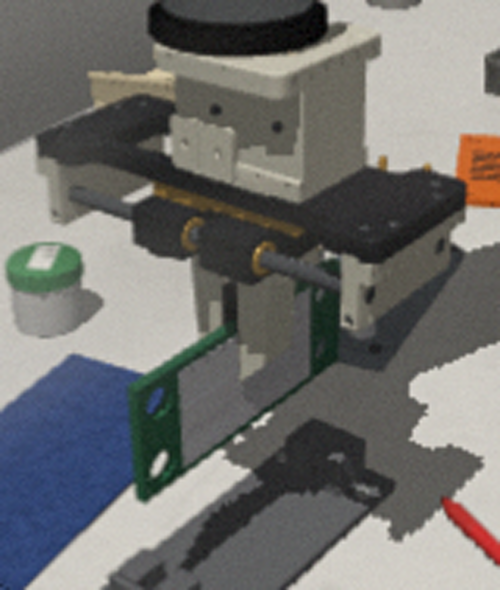

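View pics/w_lift2.png

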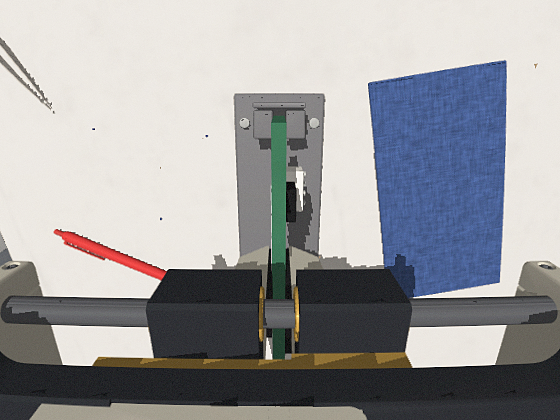

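```bash
cat >> h.py <<'E'
D=.0295   # real finger ends lie this far behind the reported TCP
def tq(yaw,th): return (R.from_rotvec([0,-th,0])*R.from_quat(down(yaw))).as_quat()
def tcp(tip,q): return np.asarray(tip,float)+D*R.from_quat(q).as_matrix()[:,0]
E
python3 - <<'E'
from h import *
q=tq(0,.6); tip=np.array([.621,.211,.0323])
P=tcp(tip,q); print(P)
ctrl.goto(P+[0,0,.04],q)
o=ctrl.get_obs(); print(o['t'],o['tool_pos'],o['ft_force'],o['opening'])
snap('scene','s_tilt')
print(ctrl.move_linear(P-[0,0,.004],.06,q,f_stop=4))
o=ctrl.get_obs(); print(o['t'],o['tool_pos'],o['ft_force'],o['opening'])
im,_=snap('scene','s_touch')
cv2.imwrite('pics/z4.png',cv2.resize(im[160:340,130:330],(600,540),interpolation=cv2.INTER_CUBIC))
E
```

```text
[0.63765695 0.211      0.0079526 ]
12.7167 [0.63792608 0.2110828  0.04802403] [-0.05955268 -0.81431234 -1.12003819] 0.006065715161655606
True
13.4167 [0.6378439  0.21061018 0.00771132] [-2.15829832  0.4379839   5.72081761] 0.005919168571692464
```

View pics/z4.png

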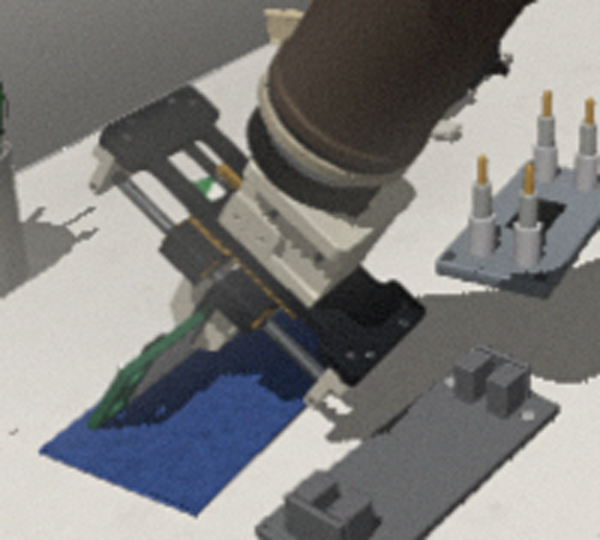

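```bash
python3 - <<'E'
from h import *
ctrl.command_gripper(.044,35)
o=ctrl.get_obs(); print(o['t'],o['tool_pos'],o['ft_force'],o['opening'])
x=R.from_quat(o['eef_rot']).as_matrix()[:,0]
ctrl.move_linear(o['tool_pos']-.09*x,.15)
o=ctrl.get_obs(); print(o['t'],o['tool_pos'],o['ft_force'])
im,_=snap('scene','s_rel')
cv2.imwrite('pics/z5.png',cv2.resize(im[160:340,130:330],(600,540),interpolation=cv2.INTER_CUBIC))
# go to viewing pose
ctrl.command_gripper(.092)
ctrl.goto((.60,.18,.15),down(0)); ctrl.wait(.15)
o=ctrl.get_obs(); im,c=snap('wrist','w_flat'); np.savez('w_flat.npz',pos=o['tool_pos'],rot=o['eef_rot'])
print(o['t'],o['tool_pos'])
E
```

```text
14.2667 [0.63665979 0.21059112 0.00670065] [ 0.02050132 -0.48206094 -0.08657337] 0.04413447855764481
15.1167 [0.58600889 0.21103642 0.0812595 ] [ 0.16451093  0.72602207 -0.36516812]
17.7833 [0.59949505 0.18021701 0.14953042]
```

View pics/z5.png

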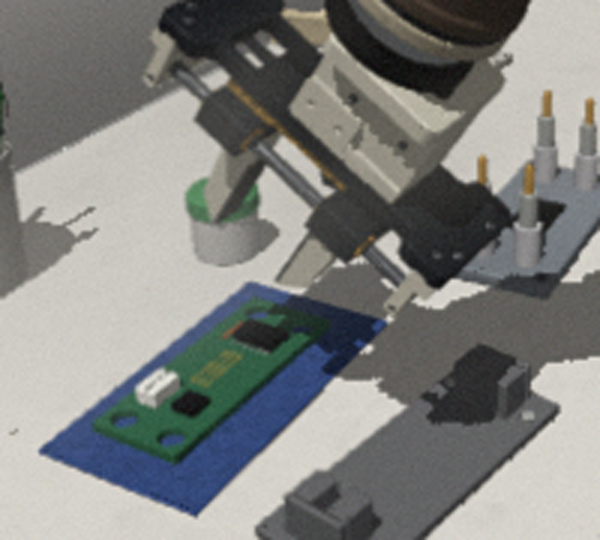

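View pics/w_flat.png

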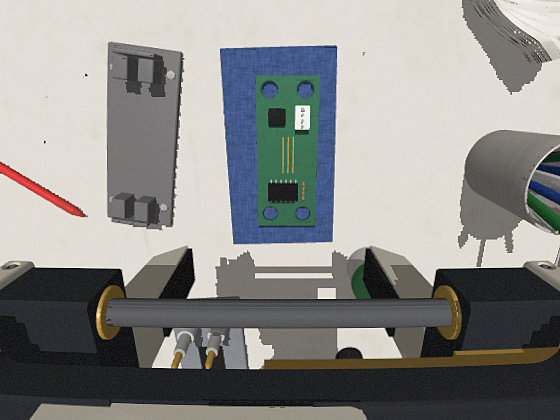

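```bash
cat > meas.py <<'E'
from h import *
def rect(fn,cx,cy,z,lo,hi,show=None):
    im=cv2.imread(f'pics/w_{fn}.png'); c=camfile(fn); r=rectify(im,c,cx,cy,z)
    m=cv2.inRange(cv2.cvtColor(r,cv2.COLOR_BGR2HSV),lo,hi); m=cv2.morphologyEx(m,cv2.MORPH_OPEN,np.ones((3,3)))
    k=max(cv2.findContours(m,cv2.RETR_EXTERNAL,cv2.CHAIN_APPROX_NONE)[0],key=cv2.contourArea)
    b=px2w(cv2.boxPoints(cv2.minAreaRect(k)),cx,cy)
    e=[b[1]-b[0],b[2]-b[1]]; L=max(e,key=np.linalg.norm)
    a=np.degrees(np.arctan2(L[1],L[0]))%180
    print(fn,'center',b.mean(0).round(4),'size',[round(float(np.linalg.norm(v))*1e3,1) for v in e],'long axis',round(a,2))
    cs2,h=cv2.findContours(m,cv2.RETR_CCOMP,cv2.CHAIN_APPROX_NONE)
    for q,hh in zip(cs2,h[0]):
        A=cv2.contourArea(q)*.25
        if hh[3]>=0 and A>40:
            (u,v),s,_=cv2.fitEllipse(q); print('  hole',round(A),px2w((u,v),cx,cy).round(4),np.array(s)*.5)
    if show: cv2.imwrite(f'pics/{show}.png',r)
E
python3 - <<'E'
from meas import *
rect('flat',.6,.215,.009,(55,80,30),(95,255,255),'r_flat')
rect('cov',.52,-.31,.006,(3,130,80),(20,255,255))
rect('bas',.515,-.05,.012,(95,20,60),(125,120,200),'r_bas')
E
```

```text
flat center [0.6075 0.2102] size [150.5, 60.0] long axis 90.0
  hole 175 [[0.5903 0.1497]] [14.5271349  15.40027523]
  hole 193 [[0.5905 0.2727]] [15.60140133 15.78277969]
  hole 105 [[0.6034 0.2097]] [ 3.17750549 48.8633728 ]
  hole 276 [[0.5973 0.2475]] [19.03342438 19.668993  ]
  hole 101 [[0.6084 0.2077]] [ 3.13188481 48.07209778]
  hole 99 [[0.6135 0.2057]] [ 3.0869813  50.64569092]
  hole 699 [[0.6036 0.1731]] [26.08476639 37.01364899]
  hole 74 [[0.6244 0.1744]] [ 4.06971645 27.21638298]
  hole 393 [[0.622  0.2471]] [18.08122826 29.22476578]
  hole 173 [[0.6242 0.1496]] [14.19516754 15.59949112]
  hole 189 [[0.6243 0.2727]] [15.41106606 15.65005112]
cov center [ 0.5219 -0.3076] size [150.5, 60.3] long axis 108.2
  hole 76 [[ 0.4866 -0.2539]] [9.8423605  9.91456509]
  hole 76 [[ 0.5187 -0.2434]] [ 9.64812565 10.14036846]
  hole 97 [[ 0.513  -0.2787]] [ 3.20431399 50.23289871]
  hole 68 [[ 0.5249 -0.3708]] [9.27643299 9.47546005]
  hole 94 [[ 0.5164 -0.2881]] [ 3.11714125 49.27801514]
  hole 90 [[ 0.5183 -0.298 ]] [ 2.99359536 51.11080933]
  hole 90 [[ 0.5229 -0.3071]] [ 2.98231697 48.89124298]
  hole 87 [[ 0.5251 -0.3169]] [ 2.85689068 52.39520264]
  hole 87 [[ 0.5286 -0.3264]] [ 2.90043354 50.05861282]
  hole 88 [[ 0.5291 -0.3368]] [ 2.91523457 52.67576218]
  hole 66 [[ 0.5572 -0.3604]] [8.80528164 9.69830513]
bas center [ 0.5518 -0.1295] size [2.0, 2.5] long axis 0.0
```

View pics/r_flat.png

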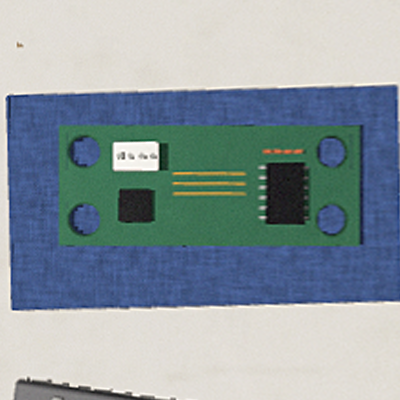

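```bash
python3 - <<'E'
from h import *
print(ctrl.move_linear((.6075,.2105,-.012),.15,down(0),f_stop=8))
print(ctrl.move_linear((.6075,.2105,-.033),.03,down(0),f_stop=5))
o=ctrl.get_obs(); print(o['t'],o['tool_pos'],o['ft_force'],o['opening'])
im=cv2.imread('pics/w_bas.png')
a=cv2.resize(im[65:125,230:330],None,fx=7,fy=7,interpolation=cv2.INTER_CUBIC)[:, :]
b=cv2.resize(im[190:245,240:340],None,fx=7,fy=7,interpolation=cv2.INTER_CUBIC)
cv2.imwrite('pics/zb1.png',a);cv2.imwrite('pics/zb2.png',b)
E
```

```text
False
True
19.5833 [ 0.60770153  0.21041443 -0.02509994] [-0.48226845 -0.97275672  7.80296373] 0.09175784150341845
```

View pics/zb1.png

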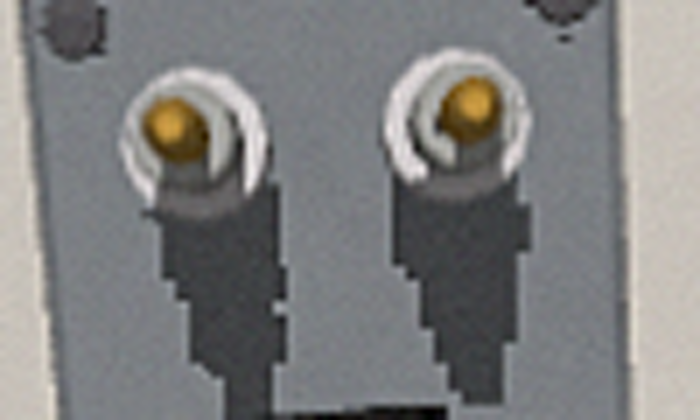

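View pics/zb2.png

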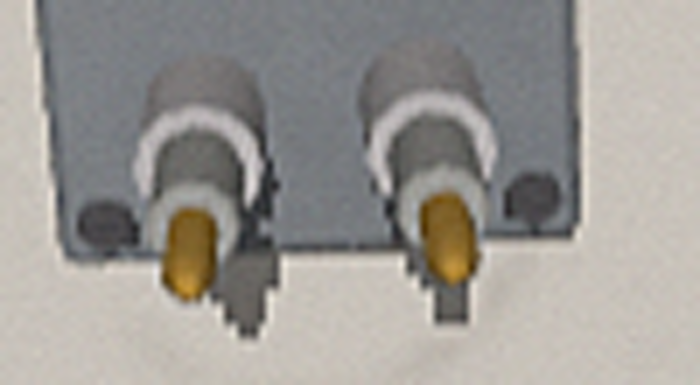

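```bash
cat > fitbase.py <<'E'
from h import *
from scipy.optimize import least_squares
c=camfile('bas')
A=lambda u,v:(u/7+230-.43,v/7+65-.43); B=lambda u,v:(u/7+240-.43,v/7+190-.43)
# image up = +y : crop1 posts are at +y; left = -x side
obs=[((-1,1),.040,A(194,140)),((1,1),.040,A(457,120)),((-1,1),.065,A(185,135)),((1,1),.065,A(459,112)),
 ((-1,-1),.040,B(201,168)),((1,-1),.040,B(432,154)),((-1,-1),.065,B(193,224)),((1,-1),.065,B(444,208)),
 ((-1,1),.0845,A(173,119)),((1,1),.0845,A(475,95)),((-1,-1),.0845,B(184,285)),((1,-1),.0845,B(455,266))]
def P(p): 
    T=pose(p[0],p[1],0,p[2]); return tp(T,[[s[0]*.017,s[1]*.062,z+p[3]] for s,z,_ in obs])
def f(p): return np.r_[(proj(c,P(p))-np.array([o[2] for o in obs])).ravel(),p[3]/.002]
s=least_squares(f,[.517,-.046,.06,0],loss='soft_l1'); print(s.x.round(4),np.degrees(s.x[2])); print(f(s.x)[:-1].reshape(-1,2).round(1))
s2=least_squares(lambda p:f(np.r_[p,0]),[.517,-.046,.06],loss='soft_l1'); print(s2.x.round(4))
im=cv2.imread('pics/w_bas.png'); 
K=4; im=cv2.resize(im[40:250,215:345],None,fx=K,fy=K,interpolation=cv2.INTER_CUBIC)
def draw(pts,col):
    uv=proj(c,tp(pose(s2.x[0],s2.x[1],0,s2.x[2]),pts)); uv=((uv-[215,40]+.5)*K).astype(int)
    cv2.polylines(im,[uv],True,col,1)
t=np.linspace(0,2*np.pi,40)
for sx in(-1,1):
  for sy in(-1,1):
    for z,r,col in((.04,.0095,(0,0,255)),(.065,.0065,(0,255,0)),(.065,.0035,(255,0,255))):
        draw(np.c_[sx*.017+r*np.cos(t),sy*.062+r*np.sin(t),0*t+z],col)
draw(np.array([[-.042,-.088,.012],[.042,-.088,.012],[.042,.088,.012],[-.042,.088,.012]]),(255,255,0))
cv2.imwrite('pics/zfit.png',im[:600])
cv2.imwrite('pics/zfit2.png',im[500:])
E
python3 fitbase.py; python3 - <<'E'
from h import *
ctrl.move_linear((.6075,.2105,-.0242),.03,down(0))
ctrl.command_gripper(.0,45)
o=ctrl.get_obs(); print(o['t'],o['tool_pos'],o['ft_force'],o['opening'])
E
```

```text
[ 0.5173 -0.0459  0.0641  0.0011] 3.6742026038257873
[[ 0.1  0. ]
 [-0.1  0.2]
 [-0.5 -0.6]
 [ 1.  -0.2]
 [-0.3 -0.4]
 [ 0.  -0.5]
 [-0.1  0.4]
 [ 0.   0.4]
 [-0.5  0.5]
 [-0.   0.8]
 [ 0.5 -0.6]
 [-0.  -0.2]]
[ 0.5173 -0.046   0.0642]
20.4667 [ 0.60746812  0.21048486 -0.02426901] [-0.13115881 -0.63360353 -0.88952918] 0.05897881715966356
```

View pics/zfit.png

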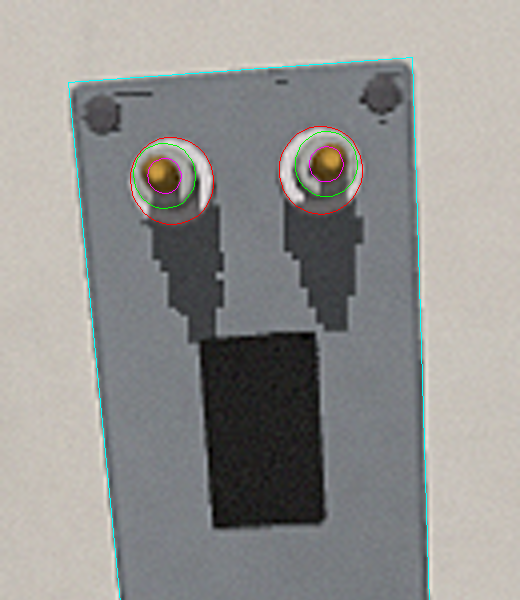

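View pics/zfit2.png

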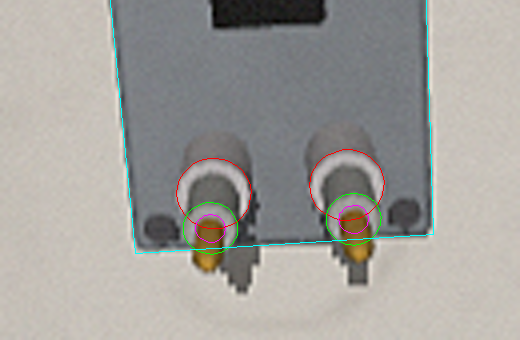

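```bash
python3 - <<'E'
from h import *
ctrl.move_linear((.6075,.2105,.09),.15,down(0))
o=ctrl.get_obs(); print(o['t'],o['tool_pos'],o['ft_force'],o['opening'])
ctrl.goto((.5173,-.0462,.09),down(.0642)); ctrl.wait(.1)
o=ctrl.get_obs(); im,c=snap('wrist','w_held'); np.savez('w_held.npz',pos=o['tool_pos'],rot=o['eef_rot'])
print(o['t'],o['tool_pos'],o['ft_force'],o['opening'])
snap('scene','s_held')
E
```

```text
21.375 [0.60683762 0.21007057 0.08900274] [-0.11019373  0.0133022  -0.61312425] 0.05888802649968197
22.5333 [ 0.51827122 -0.04420351  0.09006416] [ 0.83299571  0.16103553 -1.38072882] 0.05912104229676203
```

View pics/w_held.png

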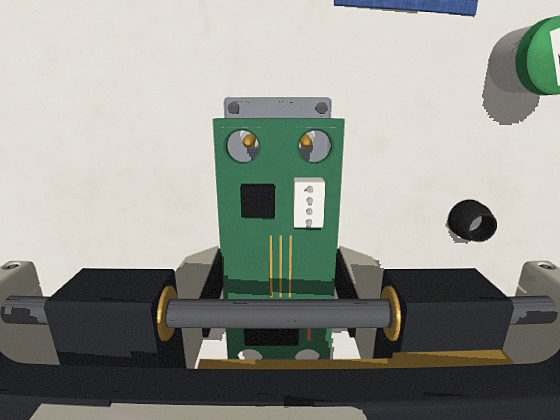

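View pics/s_held.png

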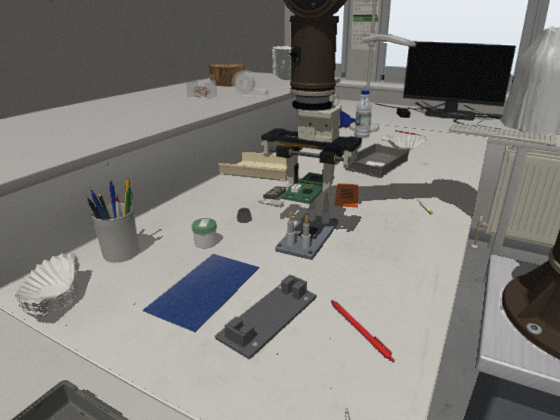

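```bash
python3 - <<'E'
from h import *
im=cv2.imread('pics/w_held.png'); c=camfile('held'); d=np.load('w_held.npz')
z=d['pos'][2]+.0273+.006; cx,cy=.517,-.02
r=rectify(im,c,cx,cy,z); cv2.imwrite('pics/r_held.png',r)
m=cv2.inRange(cv2.cvtColor(r,cv2.COLOR_BGR2HSV),(55,80,25),(95,255,255)); m=cv2.morphologyEx(m,cv2.MORPH_OPEN,np.ones((3,3)))
Rm=R.from_quat(d['rot']).as_matrix()
cs2,h=cv2.findContours(m,cv2.RETR_CCOMP,cv2.CHAIN_APPROX_NONE)
for q,hh in zip(cs2,h[0]):
    A=cv2.contourArea(q)*.25
    if hh[3]>=0 and 100<A<260:
        (u,v),s,_=cv2.fitEllipse(q); w=px2w((u,v),cx,cy)[0]
        t=Rm.T@(np.r_[w,z]-d['pos']); print('hole',round(A),w.round(4),np.array(s)*.5,'tool y,-z',t[1].round(4),-t[2].round(4))
k=max([q for q,hh in zip(cs2,h[0]) if hh[3]<0],key=cv2.contourArea).reshape(-1,2)
w=px2w(k,cx,cy); t=(np.c_[w,np.full(len(w),z)]-d['pos'])@Rm; Y=t[:,1];V=-t[:,2]
mask=(V>.02)&(V<.07)
l=mask&(Y<-.02); rr=mask&(Y>.02)
print('left edge',np.polyfit(V[l],Y[l],1),'right',np.polyfit(V[rr],Y[rr],1))
e=(abs(Y)<.025)&(V>.065); print('end',np.polyfit(Y[e],V[e],1))
print(ctrl.get_obs()['tool_pos'])
E
```

```text
hole 194 [0.4975 0.0176] [15.24783134 16.41481018] tool y,-z -0.0166 0.0631
hole 192 [0.5307 0.0198] [15.28994656 16.49369049] tool y,-z 0.0167 0.063
left edge [ 0.00226146 -0.02976039] right [0.00091104 0.02969525]
end [-0.00145592  0.0752536 ]
[ 0.51796176 -0.04462363  0.08996654]
```

```bash
python3 - <<'E'
from h import *
ctrl.move_linear((.5173,-.0463,.066),.1,down(.0642))
for i in range(3):
    ctrl.wait(.15); o=ctrl.get_obs(); print(o['t'],o['tool_pos'],o['ft_force'],R.from_quat(o['eef_rot']).as_matrix()[:,1].round(4))
E
```

```text
23.175 [ 0.51774551 -0.04614167  0.06652495] [ 0.55078759  0.37230343 -1.01104217] [9.979e-01 6.430e-02 8.000e-04]
23.325 [ 0.5176465  -0.04629482  0.06644129] [ 0.71405179  0.12016341 -1.12921295] [9.979e-01 6.410e-02 8.000e-04]
23.475 [ 0.51743784 -0.04637608  0.06623693] [ 0.04018728  0.27193975 -2.00354484] [9.98e-01 6.40e-02 4.00e-04]
```

```bash
python3 - <<'E'
from h import *
print(ctrl.move_linear((.5173,-.0463,.020),.06,down(.0642),f_stop=7))
o=ctrl.get_obs(); print(o['t'],o['tool_pos'],o['ft_force'],o['opening'])
if o['tool_pos'][2]<.022:
    print(ctrl.move_linear((.5173,-.0463,.009),.03,down(.0642),f_stop=6))
    o=ctrl.get_obs(); print(o['t'],o['tool_pos'],o['ft_force'],o['torque'],o['opening'])
snap('wrist','w_seat'); snap('scene','s_seat')
E
```

```text
False
24.3917 [ 0.51758204 -0.04623804  0.02022137] [-0.02744422 -0.50975183 -1.78456577] 0.05921829221091062
True
24.725 [ 0.5179231  -0.04637245  0.01232379] [-0.77113647 -1.17342065  6.44898315] [-0.04556547  0.09763975  0.08046686] 0.0589880524971677
```

View pics/w_seat.png

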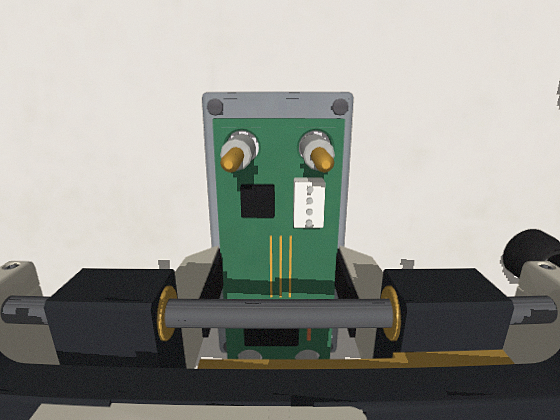

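View pics/s_seat.png

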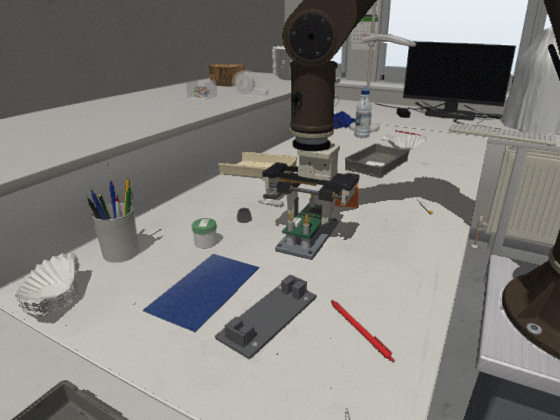

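```bash
python3 - <<'E'
from h import *
ctrl.command_gripper(.085)
p=ctrl.get_obs()['tool_pos']
ctrl.move_linear((.5175,-.0463,.17),.2,down(.0642))
ctrl.goto((.5155,-.08,.17),down(0)); ctrl.wait(.1)
o=ctrl.get_obs(); im,c=snap('wrist','w_bas2'); np.savez('w_bas2.npz',pos=o['tool_pos'],rot=o['eef_rot'])
print(o['t'],o['tool_pos'],o['ft_force'])
ctrl.command_gripper(.092)
q=down(.3176)
ctrl.goto((.5219,-.3074,.05),q)
print(ctrl.move_linear((.5219,-.3074,-.018),.12,q,f_stop=8))
print(ctrl.move_linear((.5219,-.3074,-.036),.03,q,f_stop=5))
o=ctrl.get_obs(); print(o['t'],o['tool_pos'],o['ft_force'])
z=o['tool_pos'][2]+.0008
ctrl.move_linear((.5219,-.3074,z),.03,q)
ctrl.command_gripper(0,45)
o=ctrl.get_obs(); print(o['t'],o['tool_pos'],o['ft_force'],o['opening'])
E
```

```text
26.775 [ 0.51488954 -0.07968943  0.1689803 ] [-0.34258853 -0.35854392  0.25428711]
False
True
29.3667 [ 0.5223351  -0.30772196 -0.02814048] [-1.91168454  0.71832123  9.53847698]
30.25 [ 0.52189081 -0.30741293 -0.02737512] [-0.56306441  0.0644188  -0.89976175] 0.05905659576875038
```

View pics/w_bas2.png

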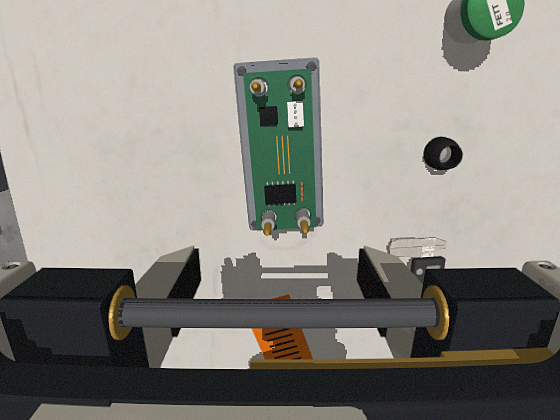

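```bash
python3 - <<'E'
from h import *
ctrl.move_linear((.5219,-.3074,.09),.15,down(.3176))
ctrl.goto((.5173,-.0462,.09),down(.0642))
ctrl.move_linear((.5173,-.0463,.080),.05,down(.0642)); ctrl.wait(.3)
o=ctrl.get_obs(); im,c=snap('wrist','w_held2'); np.savez('w_held2.npz',pos=o['tool_pos'],rot=o['eef_rot'])
print(o['t'],o['tool_pos'],o['ft_force'],o['opening'])
snap('scene','s_held2')
d=np.load('w_held2.npz')
z=d['pos'][2]+.0274+.006; cx,cy=.517,-.02
r=rectify(im,c,cx,cy,z); cv2.imwrite('pics/r_held2.png',r)
m=cv2.inRange(cv2.cvtColor(r,cv2.COLOR_BGR2HSV),(3,130,60),(20,255,255)); m=cv2.morphologyEx(m,cv2.MORPH_OPEN,np.ones((3,3)))
Rm=R.from_quat(d['rot']).as_matrix()
cs2,h=cv2.findContours(m,cv2.RETR_CCOMP,cv2.CHAIN_APPROX_NONE)
for q,hh in zip(cs2,h[0]):
    A=cv2.contourArea(q)*.25
    if hh[3]>=0 and 30<A<260:
        (u,v),s,_=cv2.fitEllipse(q); w=px2w((u,v),cx,cy)[0]
        t=Rm.T@(np.r_[w,z]-d['pos']); print('hole',round(A),w.round(4),np.array(s)*.5,'tool y,-z',t[1].round(4),-t[2].round(4))
k=max([q for q,hh in zip(cs2,h[0]) if hh[3]<0],key=cv2.contourArea).reshape(-1,2)
w=px2w(k,cx,cy); t=(np.c_[w,np.full(len(w),z)]-d['pos'])@Rm; Y=t[:,1];V=-t[:,2]
mask=(V>.02)&(V<.07)
l=mask&(Y<-.02); rr=mask&(Y>.02)
print('left edge',np.polyfit(V[l],Y[l],1),'right',np.polyfit(V[rr],Y[rr],1))
e=(abs(Y)<.025)&(V>.065); print('end',np.polyfit(Y[e],V[e],1))
E
```

```text
32.85 [ 0.51743913 -0.04629977  0.08015751] [-0.06990045 -0.16912456 -0.86654093] 0.059117085563835076
hole 64 [0.4966 0.0144] [8.28907108 9.82766342] tool y,-z -0.0169 0.0619
hole 97 [ 0.5142 -0.0171] [ 3.14201617 54.25723267] tool y,-z -0.0014 0.0293
hole 93 [ 0.5154 -0.0271] [ 2.95512199 57.81306839] tool y,-z -0.0008 0.0193
hole 95 [ 0.5165 -0.0371] [ 3.04184961 54.44967651] tool y,-z -0.0003 0.0093
hole 98 [ 0.5185 -0.0472] [ 3.1809845  52.54350281] tool y,-z 0.001 -0.0009
hole 64 [0.5304 0.0166] [8.28647804 9.93784618] tool y,-z 0.017 0.0619
hole 120 [ 0.5181 -0.0572] [ 3.81170917 52.49406815] tool y,-z -0.0 -0.0109
left edge [ 0.00273143 -0.02994229] right [0.00025145 0.02990622]
end [0.00341147 0.07469651]
```

View pics/w_held2.png

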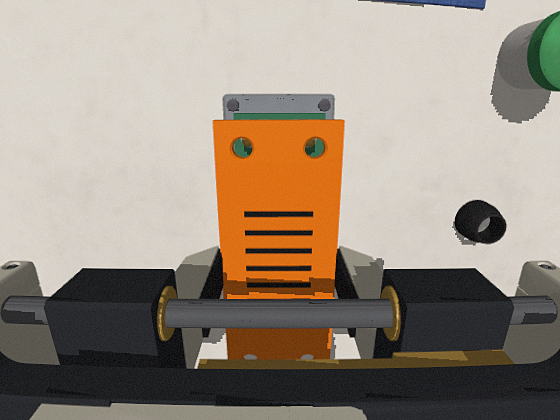

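View pics/s_held2.png

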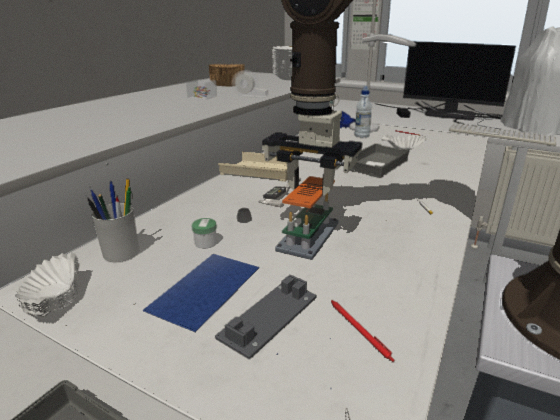

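```bash
python3 - <<'E'
from h import *
q=down(.0642)
ctrl.move_linear((.5173,-.0458,.066),.06,q); ctrl.wait(.2)
print(ctrl.move_linear((.5173,-.0458,.043),.04,q,f_stop=5))
o=ctrl.get_obs(); print(o['t'],o['tool_pos'],o['ft_force'],o['torque'],o['opening'])
if o['tool_pos'][2]<.045:
    print(ctrl.move_linear((.5173,-.0458,.033),.03,q,f_stop=6))
    o=ctrl.get_obs(); print(o['t'],o['tool_pos'],o['ft_force'],o['torque'],o['opening'])
snap('wrist','w_seat2')
im,_=snap('scene','s_seat2'); cv2.imwrite('pics/z6.png',cv2.resize(im[150:270,240:380],None,fx=4,fy=4,interpolation=cv2.INTER_CUBIC))
E
```

```text
False
34.2583 [ 0.51732446 -0.04574173  0.04296063] [-0.57392531  0.57395979 -1.37974084] [-0.05741066 -0.11230212 -0.00046301] 0.05926816545246651
True
34.55 [ 0.51799674 -0.04580285  0.03738453] [-0.33005821 -0.36627367  6.59744271] [-0.06728729  0.32829697  0.04936913] 0.05886672506978431
```

View pics/w_seat2.png

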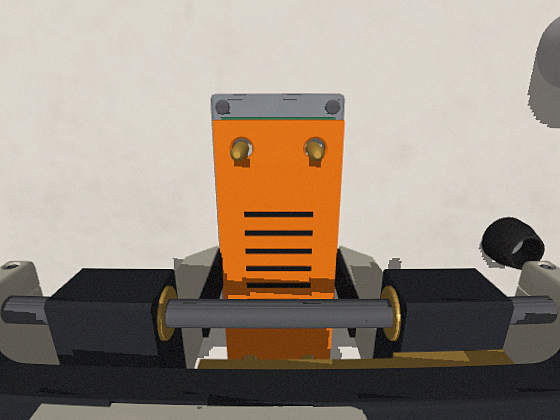

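View pics/z6.png

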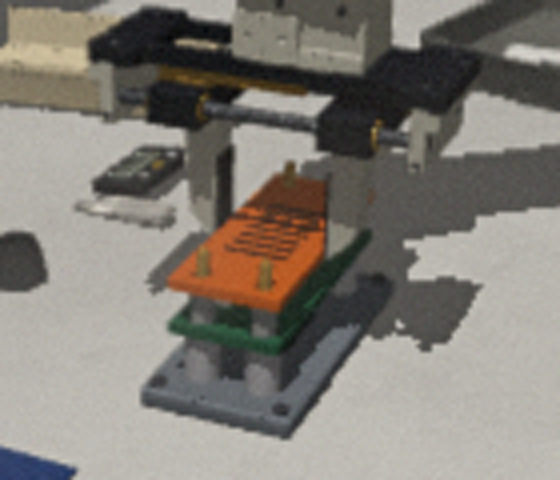

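Seated at the predicted height (0.0374 against 0.0376). I'll release, retract and verify.

```bash
python3 - <<'E'
from h import *
ctrl.command_gripper(.085)
ctrl.move_linear((.5176,-.0458,.17),.15,down(.0642))
ctrl.goto((.5155,-.08,.17),down(0)); ctrl.wait(.15)
o=ctrl.get_obs(); im,c=snap('wrist','w_bas3'); np.savez('w_bas3.npz',pos=o['tool_pos'],rot=o['eef_rot'])
print(o['t'],o['tool_pos'],o['ft_force'])
ctrl.goto((.4,-.4,.25),down(0))
im,_=snap('scene','s_fin'); cv2.imwrite('pics/z7.png',cv2.resize(im[150:270,220:380],None,fx=4,fy=4,interpolation=cv2.INTER_CUBIC))
im,_=snap('top','t_fin'); cv2.imwrite('pics/z8.png',cv2.resize(im[140:290,130:420],None,fx=2.7,fy=2.7,interpolation=cv2.INTER_CUBIC))
E
python3 - <<'E'
from meas import *
rect('bas3',.515,-.04,.071,(3,130,60),(20,255,255),'r_fin')
E
```

```text
36.75 [ 0.51521125 -0.0792727   0.16942092] [ 0.40056357 -0.25092659  0.51035443]
bas3 center [ 0.5178 -0.0463] size [150.7, 60.5] long axis 93.66
  hole 49 [[0.4973 0.0146]] [8.75975609 9.43271828]
  hole 89 [[ 0.5157 -0.016 ]] [ 2.98533154 47.79431915]
  hole 86 [[ 0.5164 -0.0261]] [ 2.88098431 48.45302963]
  hole 82 [[ 0.518 -0.036]] [ 2.75448942 50.10545349]
  hole 84 [[ 0.5166 -0.0462]] [ 2.77403665 55.28411102]
  hole 83 [[ 0.5175 -0.0562]] [ 2.71323967 56.69626999]
  hole 76 [[0.5307 0.0169]] [ 9.63915062 10.12458801]
  hole 82 [[ 0.5184 -0.0662]] [ 2.69693112 53.55102539]
  hole 86 [[ 0.5197 -0.0762]] [ 2.83075953 51.02450943]
  hole 48 [[ 0.5386 -0.1084]] [ 8.47101402 12.8124361 ]
```

View pics/z7.png

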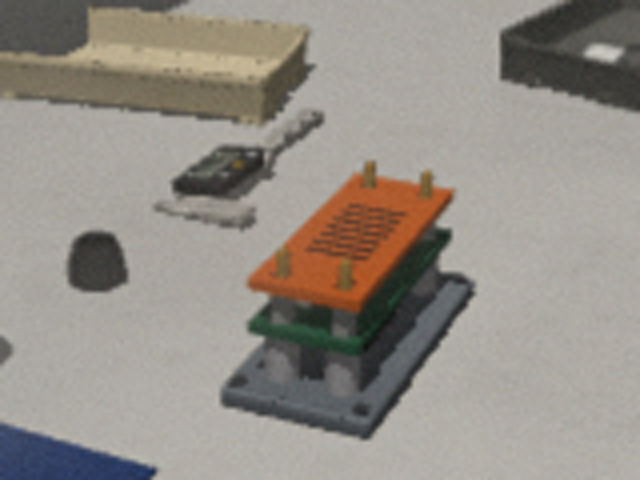

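View pics/z8.png

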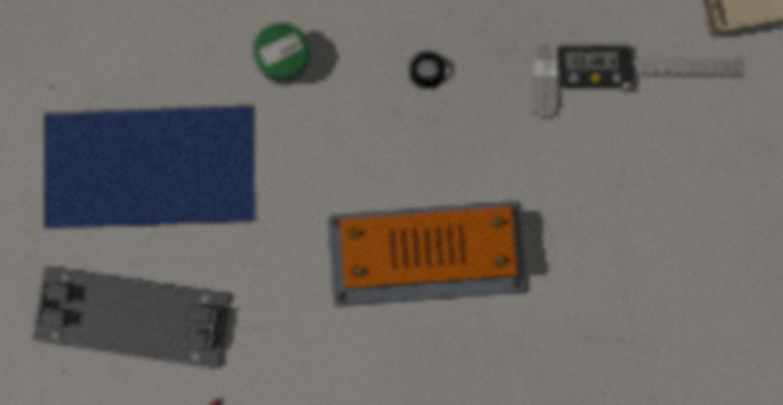

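View pics/w_bas3.png

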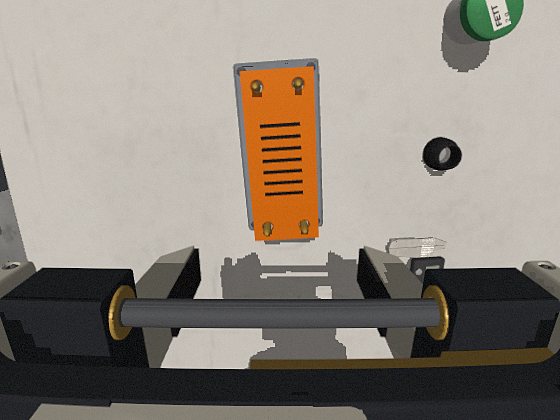

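```bash
python3 - <<'E'
from rig import ctrl
ctrl.wait(.3); o=ctrl.get_obs(); print(o['t'],o['tool_pos'],o['ft_force']); print(ctrl.close_job())
E
```

```text
38.5167 [ 0.4002577  -0.39963962  0.249936  ] [-1.2556726  -0.68065019 -0.88007064]
the job is handed in; nothing more can be done
None
```

I took the board out of the rack and folded it down component side up on the mat. I then took it again by its long edges, seated it on the lower steps and stacked the cover on the upper steps. I handed the job in at about 38.5 s of the 72 s allowed, with the arm clear of everything.

**Last checks:**
- The board touched down within about 0.4 mm of the height I predicted, and the cover within about 0.2 mm.
- After release, the cover measured 150.7 x 60.5 mm in the plane of its seated top face. Its centre was at (0.518, -0.046) and its long axis at 93.7°, which agrees with the base at (0.517, -0.046) and 93.7°.
- All four pins show through the cover, and the board lies level beneath it, component side up.
- In the final top and scene pictures, the pot, loupe and caliper look to be where they started.

**What disagreed:** the first grasp closed on nothing. Two camera views put the real finger ends about 28–29 mm short of the reported TCP, and contact with the mat and the bench gave about 28 mm. I allowed for this offset from then on, and the second grasp held. The reported opening on the 60 mm edges was about 59 mm. No other check failed.

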